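Sort the inspected housings into the pass and reject nests

ROBOT

A 6-joint arm with a two-finger parallel gripper is mounted at the origin on a cart in front of the work surface, level with it; the furniture and walls round the work are solid. World frame = base frame: x ahead of the robot, y to its left, z up, the work surface at z = 0. Lengths are in m, angles in degrees, forces in N, time in s.
With the tool pointing down it reaches from about 0.35 to 0.775 m from the base axis. Payload 7.3 kg.
Tool frame: the origin (TCP) lies at the very end of the fingers, on their centre line; the grasp point (between the pads) lies 19 mm behind it (env.grasp_offset is the distance from the TCP to the grasp point, in m); z points along the fingers, y is the line along which they close (so a half turn about z gives the same grasp; the last joint's range is limited). The gripper opens to 92 mm and grips with 3 to 60 N. Pads are 19 mm wide; open, the fingers measure 130 mm over their backs; the gripper's body (75 mm by 190 mm) begins 47 mm behind the grasp point.
Start: joints at [-84.626, 19.595, 87.324, -0, 73.075, -8.365], TCP at [0.125, -0.51, 0.227] pointing down, gripper open.
Joint ranges: [-145.02, 145.02], [-44.19, 115.74], [2.07, 154.8], [-57.11, 237.11], [16.16, 152.29], [-177.93, 177.93]. Speed limits (degrees/s): [147.25, 147.25, 180, 180, 180, 180].

INTERFACE

Orientations are given as [roll, pitch, yaw] about the fixed x, y, z axes, in that order (R = Rz(yaw) Ry(pitch) Rx(roll)).
In Python, from cell import monitor, viewer, order, env gives the robot as it stands.
- The arm moves only by the tool step_arm, never from a script. Its argument "commands" is a list that holds one entry, the list of rows, each a list of 7 numbers: the opening, from 0 (shut) to 1 (fully open), then the shift along the world's x, y, z in mm, then the turn, a rotation vector about the world's x, y, z in degrees. In form: [[[gripper, dx, dy, dz, ax, ay, az], ...]]. A call has 1 to 8 rows; each row shifts and turns the commanded pose from where the row before left it; what a row does not reach is not made up. A row lasts 1/12 s, in which the tool goes at most 41.7 mm and 7.16 degrees, less where a joint would pass 70% of its speed; a pose out of reach is approached as far as the arm can. A call is refused whole if a number of a shift passes 41.7 or a number of a turn 7.16, either way. A call with a gripper value outside its range is refused whole. The fingers move at their own pace and stop on an object; "grip_force" is the grip in N (left out, the last holds). Time passes only in rows, so rows that do not move let the fingers close. It gives the time, the measured TCP pose, the force, the opening and the grip force at its end, in the units of the state.
- monitor.read_state(): the state, without advancing time (a new reading comes with each control period).
- viewer.read_camera(name): name is "scene" or "side" or "wrist"; returns the picture (384x512x3 uint8, red, green, blue); there is no depth.
- viewer.camera_model(name): a dict with "fx", "fy", "cx", "cy" (pixels), "camera_from_world" (4x4, takes a point from world to camera coordinates). Camera axes: x right, y down, z forward; pixel columns grow to the right and rows downward; lengths in m; the calibration is good to about 2 mm. The wrist camera is an equidistant fisheye: a pixel r from the principal point sees the ray r / f radians off the axis. A picture is of the moment at which its call begins: read the wrist's pose just before it. camera_model takes no time and is no camera call; for the wrist camera it gives the pose at the moment of the call.
- order.hand_in(): hands the job in; it is judged then, once.
The state is a dict: "t": time; "joints": joint angles; "qd": joint speeds; "tau": joint torques, N m; "eef_pos": TCP position; "eef_rot": TCP orientation; "contact_force": force on the tool from outside, world axes, zero at the start; "torque": the same for the moment, N m; "width": finger opening in m; "finger_force": force on a finger pad.
Only numpy, scipy, OpenCV 4.12 (cv2) and the standard library are available. Lean on these libraries where they do the work, as an engineer would, in place of code of your own. Each camera call takes 0.05 s, during which the arm holds its last target. There are 200 camera calls.

TASK

Three terminal housings lie on the bench in front of four nests: a round tag on top means passed, a cross tag means rejected, no tag means not yet inspected. Put the passed and the rejected housing each into the still empty nest that bears the same mark, tag up and sitting flat between the locating pins; set them down, never drop or bang them. Leave the untagged housing, the housings already in nests and the tools around where they are.

Things in the scene. Friction and masses are not known exactly. Their poses are not given: they have to be found in the camera images.
- housing_round: Grey plastic terminal housing, about 150 g: 84 x 40 mm, 28 mm high at both ends, raised middle 50 x 40 mm with its top 42 mm above the underside; long sides flat, 40 mm apart. On top of its middle lies a white disc 28 mm across: passed. Lies loose on the bench. Origin: centre of its underside; x along its length, z up. Ends alike.
- housing_cross: Grey plastic terminal housing, about 150 g: 84 x 40 mm, 28 mm high at both ends, raised middle 50 x 40 mm with its top 42 mm above the underside; long sides flat, 40 mm apart. On top of its middle lies a white diagonal cross (X), bars 34 x 8 mm: rejected. Lies loose on the bench. Origin: centre of its underside; x along its length, z up. Ends alike.
- housing_plain: Grey plastic terminal housing, about 150 g: 84 x 40 mm, 28 mm high at both ends, raised middle 50 x 40 mm with its top 42 mm above the underside; long sides flat, 40 mm apart. It has no tag on top: not inspected, it stays where it lies. Origin: centre of its underside; x along its length, z up. Ends alike.
- seated_round: Grey plastic terminal housing, about 150 g: 84 x 40 mm, 28 mm high at both ends, raised middle 50 x 40 mm with its top 42 mm above the underside; long sides flat, 40 mm apart. Bears a white disc 28 mm across; already sits in a nest, stays there. Origin: centre of its underside; x along its length, z up. Ends alike.
- seated_cross: Grey plastic terminal housing, about 150 g: 84 x 40 mm, 28 mm high at both ends, raised middle 50 x 40 mm with its top 42 mm above the underside; long sides flat, 40 mm apart. Bears a white diagonal cross (X), bars 34 x 8 mm; already sits in a nest, stays there. Origin: centre of its underside; x along its length, z up. Ends alike.
- nest_round_free: Fixed steel nest: plate 114 x 70 x 8 mm; eight pins stand 12 mm above it, fence a pocket 89 x 45 mm and leave the middle 56 mm of the long sides open. Tongue at its -x end marked with a white disc 28 mm across (pass). Empty at the start. Origin: pocket centre at bench level; a seated housing has its underside 8 mm above it, its x along the nest's x, either way round.
- nest_round_taken: Fixed steel nest: plate 114 x 70 x 8 mm; eight pins stand 12 mm above it, fence a pocket 89 x 45 mm and leave the middle 56 mm of the long sides open. Tongue at its -x end marked with a white disc 28 mm across (pass). Already holds a housing. Origin: pocket centre at bench level; a seated housing has its underside 8 mm above it, its x along the nest's x, either way round.
- nest_cross_free: Fixed steel nest: plate 114 x 70 x 8 mm; eight pins stand 12 mm above it, fence a pocket 89 x 45 mm and leave the middle 56 mm of the long sides open. Tongue at its -x end marked with a white diagonal cross (X), bars 34 x 8 mm (reject). Empty at the start. Origin: pocket centre at bench level; a seated housing has its underside 8 mm above it, its x along the nest's x, either way round.
- nest_cross_taken: Fixed steel nest: plate 114 x 70 x 8 mm; eight pins stand 12 mm above it, fence a pocket 89 x 45 mm and leave the middle 56 mm of the long sides open. Tongue at its -x end marked with a white diagonal cross (X), bars 34 x 8 mm (reject). Already holds a housing. Origin: pocket centre at bench level; a seated housing has its underside 8 mm above it, its x along the nest's x, either way round.
- roll_of_tape: Black roll of adhesive tape, 64 mm across, 19 mm high, lying flat left of the nests. Origin: centre of its underside. Bystander.
- pocket_tape: Yellow and black tape measure, 39 x 81 x 62 mm, standing behind the nests. Origin: centre of its underside. Bystander.
- screwdriver: Orange-handled screwdriver, 183 mm long, 27 mm thick, lying right of the nests. Origin: centre of its underside. Bystander.
Mind the look-alikes: they are no part of the job. Leave any orange, pink or purple look-alike of the housing_cross alone.

How it is judged:
By the outcome, as a careful person would: the job done as asked, in the order asked, and still so for the second after the job is handed in, with the robot touching nothing.
It also fails if it takes over 46 s, if anything falls off the work surface, if the arm or the gripper's body presses on something with over 40 N, if the wrist force passes 120 N, or if a joint passes its speed limit or range.

## Working session

There is one attempt and no reset: what is moved stays moved. The work goes in short steps, Python scripts to look and compute and a tool call to move; the robot and the scene stay as the last step left them, time stands still between calls to the robot, and variables do not carry over. Pictures are saved under pics/ and viewed, at most 14 in all, crops included, and the job is handed in when it is done.

Besides the shell and the picture viewer there is one more tool, called after "Emit:" by a JSON object that holds its "name" and its "arguments". step_arm: Moves the arm, as the interface text tells. Its arguments: {"type":"object","properties":{"commands":{"type":"array","items":{"type":"array","items":{"type":"array","items":{"type":"number"}}}},"grip_force":{"type":"number"}},"required":["commands"]}

```bash
mkdir -p pics
cat > h.py <<'E'
import numpy as np, cv2
from cell import monitor, viewer, order, env
def save(n,f):
    m=viewer.camera_model(n); im=viewer.read_camera(n); cv2.imwrite(f,cv2.cvtColor(im,cv2.COLOR_RGB2BGR)); return im,m
def w(m,u,v,z):
    T=np.array(m["camera_from_world"]);R,t=T[:3,:3],T[:3,3]
    x,y=(u-m["cx"])/m["fx"],(v-m["cy"])/m["fy"]
    d=R.T@np.array([x,y,1]);o=-R.T@t
    return o+d*(z-o[2])/d[2]
E
python3 - <<'E'
from h import *
import pickle
ms={}
for n in("scene","side"):
    im,m=save(n,f"pics/{n}0.png");ms[n]=m
    cv2.imwrite(f"pics/{n}0b.png",cv2.resize(cv2.imread(f"pics/{n}0.png"),(800,600),interpolation=cv2.INTER_CUBIC))
    T=np.array(m["camera_from_world"]);print(n,m["fx"],-T[:3,:3].T@T[:3,3],T[2,:3])
pickle.dump(ms,open("ms.pkl","wb"))
s=monitor.read_state();print(s["t"],s["eef_rot"],s["width"],s["contact_force"])
E
```

```text
scene 444.2526934349777 [-0.02208747 -1.1147655   0.61109617] [ 0.42866918  0.79381071 -0.43140155]
side 356.87692401701577 [0.41308021 0.75637518 0.56376286] [ 0.12825653 -0.86379953 -0.48723775]
0.1 [-1.79925340e+02 -1.25880247e-02  1.37379338e+01] 0.0920009775297017 [ 1.59150622  0.59172743 -0.81659119]
```

View pics/scene0b.png

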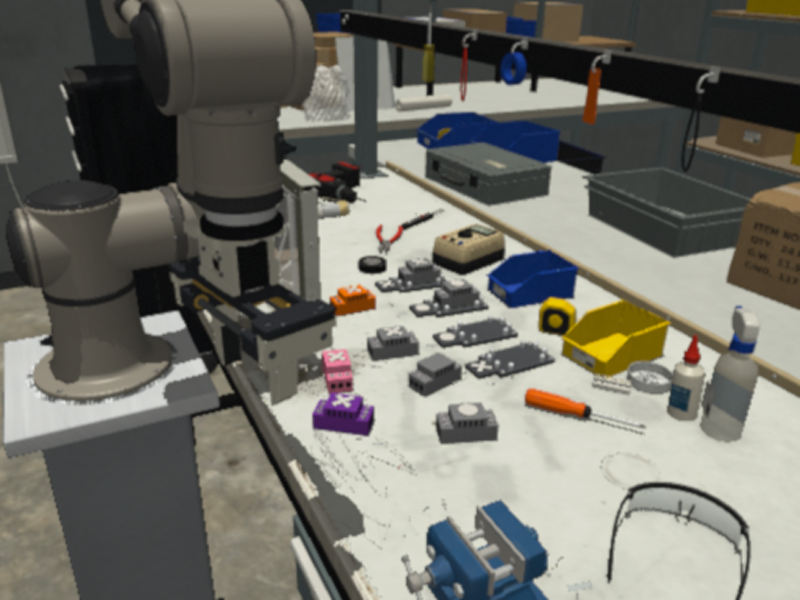

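View pics/side0b.png

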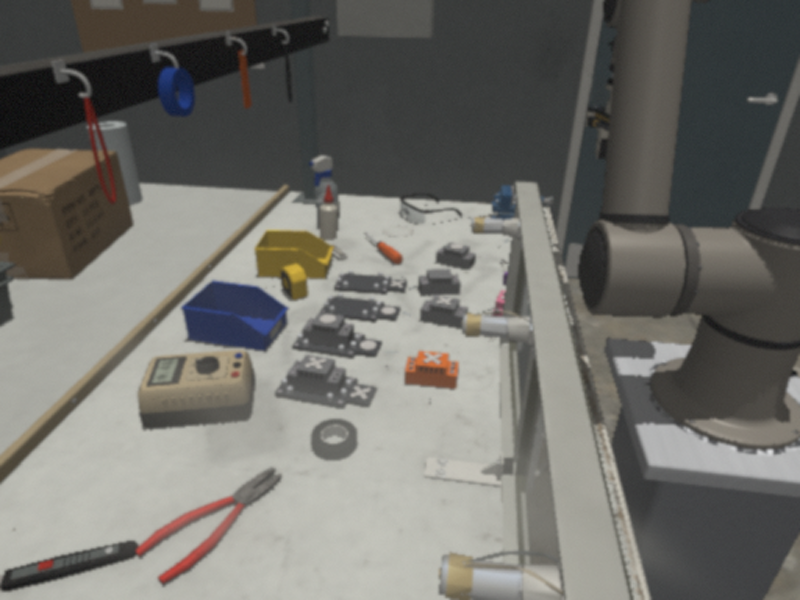

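The scene picture (800 px) shows three grey housings: a cross at (392,340), a plain one at (435,372) and a disc at (466,420). The pink (337,370), purple (343,412) and orange (352,299) ones are look-alikes and stay put. The empty nests are at (475,333) and (510,360). I'll enlarge both views to confirm.

Run:
```python
from h import *
a=cv2.imread("pics/scene0.png")[190:290,225:358]
cv2.imwrite("pics/c1.png",cv2.resize(a,None,fx=6,fy=6,interpolation=cv2.INTER_CUBIC))
a=cv2.imread("pics/side0.png")[150:250,180:313]
cv2.imwrite("pics/c2.png",cv2.resize(a,None,fx=6,fy=6,interpolation=cv2.INTER_CUBIC))
```

```text
(no output)
```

View pics/c1.png

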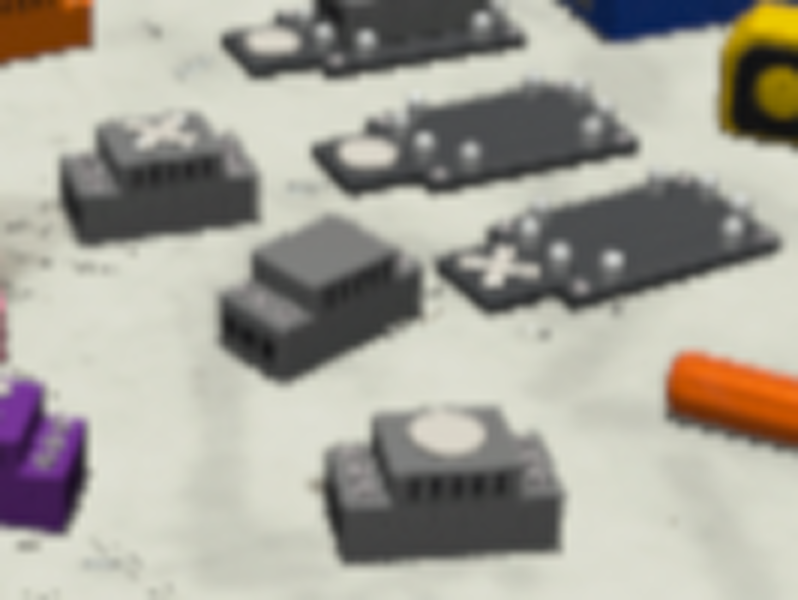

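View pics/c2.png

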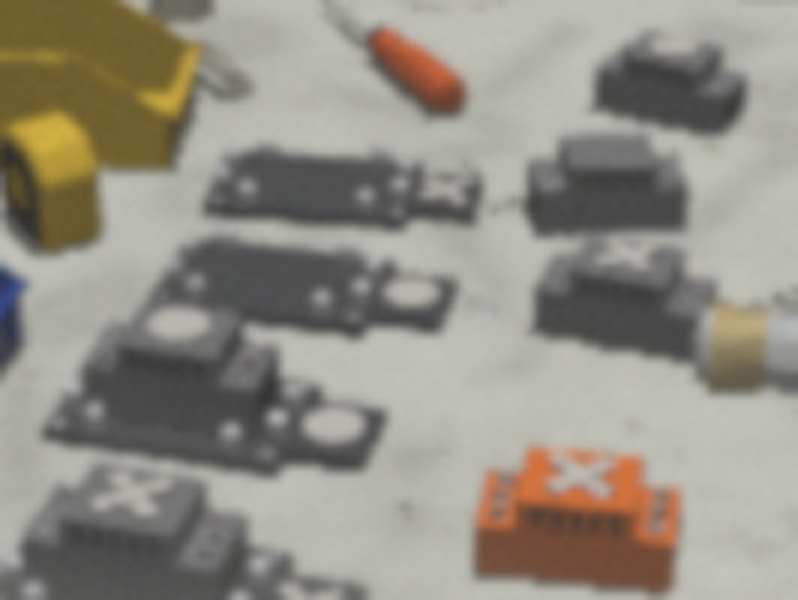

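The crops confirm it. In c1, the grey cross housing is at (165,132), the plain one at (322,250), which stays, and the disc housing at (448,432). The free disc nest has its tongue at (368,153) and the free cross nest at (500,265). Next I compute coarse positions from both views.

Run:
```python
from h import *
import pickle
ms=pickle.load(open("ms.pkl","rb"))
A=lambda x,y,z:w(ms["scene"],225+(x+.5)/6-.5,190+(y+.5)/6-.5,z)*1000
B=lambda x,y,z:w(ms["side"],180+(x+.5)/6-.5,150+(y+.5)/6-.5,z)*1000
for n,f,x,y,z in [("X tag",A,165,132,.042),("X tag",B,630,256,.042),("X bl",A,85,243,0),("X br",A,258,220,0),("X side bl",B,537,332,0),
 ("O tag",A,448,432,.042),("O tag",B,677,47,.042),("O bl",A,345,562,0),("O br",A,560,548,0),
 ("plain top",A,325,252,.042),("plain",B,608,152,.042),
 ("Ot",A,368,153,.008),("Ot",B,411,293,.008),("Ot pFL",A,470,151,.02),("pFLend",A,425,140,.02),("pFRend",A,592,123,.02),("pBL",A,418,105,.02),("pBR",A,535,88,.02),("pBRend",A,580,85,.02),("O plateFL",A,437,186,.008),("plateR",A,637,143,.008),
 ("Xt",A,498,266,.008),("Xt",B,447,187,.008),("X pFL",A,612,260,.02),("pFLend",A,560,250,.02),("pFRend",A,734,226,.02),("pBL",A,538,216,.02),("pBLend",A,493,235,.02),("pBR",A,657,180,.02),("pBRend",A,708,184,.02),("X plateFL",A,577,306,.008),("plateR",A,780,243,.008)]:
    print(n,f is A and "sc" or "si",f(x,y,z)[:2].round(1))
m=viewer.camera_model("wrist");T=np.array(m["camera_from_world"]);print(-T[:3,:3].T@T[:3,3],T[2,:3],m["fx"],m["cx"],m["cy"])
print(w(ms["side"],465*.64,325*.64,0),w(ms["side"],500*.64,470*.64,0))
```

```text
X tag sc [ 458.7 -164.2]
X tag si [ 453.1 -167.5]
X bl sc [ 414.5 -173.6]
X br sc [ 494.7 -188.6]
X side bl si [ 496.6 -156.5]
O tag sc [ 448.8 -422.1]
O tag si [ 444.2 -425.2]
O bl sc [ 403.9 -426.5]
O br sc [ 481.2 -454.4]
plain top sc [ 472.  -287.7]
plain si [ 473.3 -279.2]
Ot sc [ 565.2 -167.1]
Ot si [ 562.9 -170.2]
Ot pFL sc [ 597.8 -204.6]
pFLend sc [ 584.3 -186.3]
pFRend sc [ 665.8 -205.6]
pBL sc [ 599.9 -154.4]
pBR sc [ 661.4 -163.3]
pBRend sc [ 683.4 -169.9]
O plateFL sc [ 578.1 -208.5]
plateR sc [ 687.7 -213.5]
Xt sc [ 564.6 -281.5]
Xt si [ 562.1 -287.9]
X pFL sc [ 600.6 -315.1]
pFLend sc [ 584.9 -298.3]
pFRend sc [ 667.2 -314.1]
pBL sc [ 592.7 -269.2]
pBLend sc [ 565.3 -274.8]
pBR sc [ 660.9 -264.8]
pBRend sc [ 680. -278.]
X plateFL sc [ 577.2 -324.2]
plateR sc [ 690.6 -319.1]
[ 0.19086946 -0.49361501  0.38342312] [-0.24668916 -0.05961003 -0.96725958] 297.3186396354542 254.54181920760956 197.46554277187832
[ 0.41103246 -0.15368044  0.        ] [0.34922838 0.20381051 0.        ]
```

Emit:
{"name": "step_arm", "arguments": {"commands": [[[1,20,0,20,0,0,0],[1,35,8,20,0,0,-3],[1,38,10,20,0,0,-3.4],[1,38,10,20,0,0,-3.4],[1,38,10,20,0,0,-3.4],[1,38,10,15,0,0,-0.5],[1,38,12,0,0,0,0],[1,38,12,0,0,0,0]]]}}

```text
t: 0.77
eef_pos: [0.4029, -0.4391, 0.3392]
eef_rot: [179.9, -0.1, 0.0]
contact_force: [-0.6, -1.4, -0.5]
width: 0.092
finger_force: 0.0
```

Run:
```python
from h import *
import pickle
ms=pickle.load(open("ms.pkl","rb"))
for n,u,v in [("scene",312,292),("scene",285,300),("side",530,330),("side",600,590)]:
  for z in(0,.15,.3): print(n,u,v,z,w(ms[n],u*.64,v*.64,z).round(3))
im,m=save("wrist","pics/w1.png");pickle.dump(m,open("w1.pkl","wb"))
cv2.imwrite("pics/w1b.png",cv2.resize(cv2.imread("pics/w1.png"),(800,600),interpolation=cv2.INTER_CUBIC))
s=monitor.read_state();print(s["t"],s["eef_pos"],s["eef_rot"])
```

```text
scene 312 292 0 [0.416 0.13  0.   ]
scene 312 292 0.15 [ 0.308 -0.176  0.15 ]
scene 312 292 0.3 [ 0.201 -0.481  0.3  ]
scene 285 300 0 [0.353 0.116 0.   ]
scene 285 300 0.15 [ 0.261 -0.186  0.15 ]
scene 285 300 0.3 [ 0.169 -0.488  0.3  ]
side 530 330 0 [ 0.29  -0.157  0.   ]
side 530 330 0.15 [0.322 0.086 0.15 ]
side 530 330 0.3 [0.355 0.329 0.3  ]
side 600 590 0 [0.245 0.358 0.   ]
side 600 590 0.15 [0.29  0.464 0.15 ]
side 600 590 0.3 [0.335 0.57  0.3  ]
0.8167 [ 0.40911519 -0.43565012  0.33777833] [-179.88008161   -0.22855313    0.34722826]
```

View pics/w1b.png

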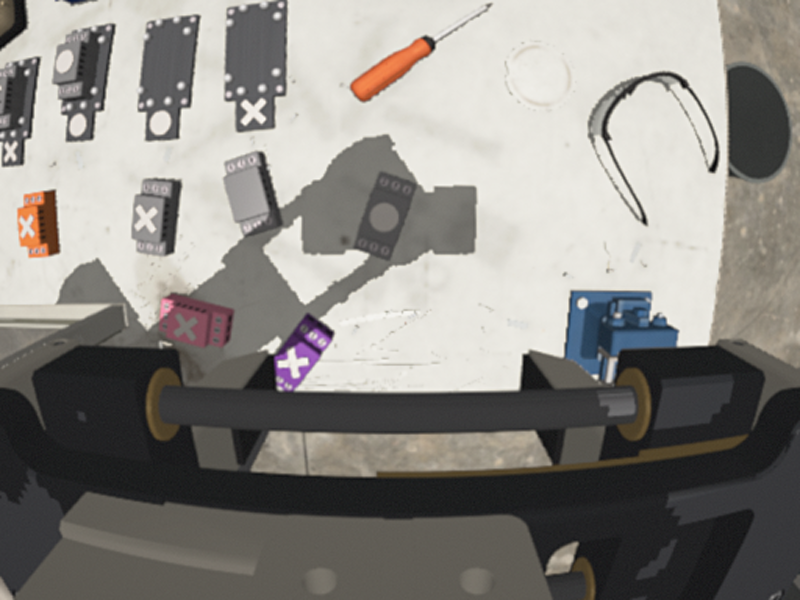

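The wrist view shows all of it: cross housing (148,217), plain (250,193), disc housing (384,215), disc nest free (168,60) with tongue (160,122), cross nest free (257,50) with tongue (253,112). A fence end sits at (125,310). I'll hover more centrally for a precise measurement.

Emit:
{"name": "step_arm", "arguments": {"commands": [[[1,30,25,0,0,0,0],[1,30,30,0,0,0,0],[1,30,35,0,0,0,0],[1,10,35,0,0,0,0],[1,0,20,0,0,0,0],[1,0,0,0,0,0,0],[1,0,0,0,0,0,0]]]}}

```text
t: 1.4
eef_pos: [0.4979, -0.2977, 0.3383]
eef_rot: [180.0, 0.0, 0.2]
contact_force: [-0.4, 0.2, 0.2]
width: 0.0917
finger_force: 0.0
```

Run:
```python
from h import *
import pickle
s=monitor.read_state();print(s["t"],s["eef_pos"],s["eef_rot"])
im,m=save("wrist","pics/w2.png");pickle.dump(m,open("w2.pkl","wb"))
cv2.imwrite("pics/w2b.png",cv2.resize(cv2.imread("pics/w2.png")[0:240,100:420],(800,600),interpolation=cv2.INTER_CUBIC))
```

```text
1.4 [ 0.49786718 -0.29773055  0.33828162] [1.79988383e+02 2.20406333e-02 1.62102728e-01]
```

View pics/w2b.png

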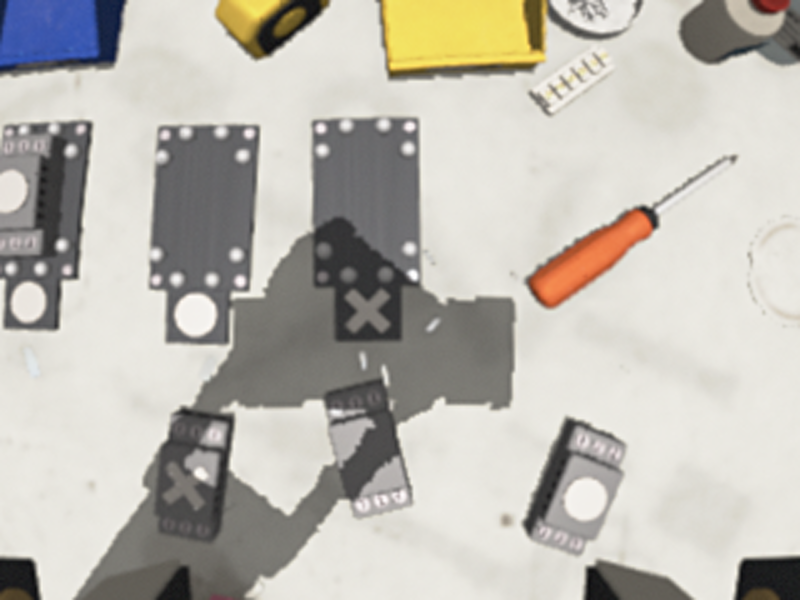

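Hover view (2.5x crop): cross tag (184,487) and disc tag (586,499). Terminal rows at the housing ends: (203,430)/(187,525) and (598,443)/(560,538). I also read the pin heads of both empty nests.

```bash
cat >> h.py <<'E'
def ww(m,u,v,z):
    T=np.array(m["camera_from_world"]);R,t=T[:3,:3],T[:3,3]
    d=np.array([u-m["cx"],v-m["cy"]])/m["fx"];th=np.hypot(*d)
    r=R.T@np.r_[d/th*np.sin(th),np.cos(th)];o=-R.T@t
    return (o+r*(z-o[2])/r[2])*1000
E
python3 - <<'E'
from h import *
import pickle
m=pickle.load(open("w2.pkl","rb"))
P=lambda x,y,z:ww(m,100+(x+.5)/2.5-.5,(y+.5)/2.5-.5,z)[:2]
for n,tag,a,b in [("X",(184,487),(203,430),(187,525)),("O",(586,499),(598,443),(560,538))]:
    A,B=P(*a,.028),P(*b,.028);d=A-B
    print(n,P(*tag,.042).round(1),((A+B)/2).round(1),np.hypot(*d).round(1),np.degrees(np.arctan2(d[1],d[0])).round(1))
for n,pins,t in [("Onest",[(186,132),(220,131),(162,156),(242,155),(155,254),(236,254),(176,280),(212,280)],(195,315)),("Xnest",[(346,125),(383,125),(322,150),(408,149),(323,250),(410,249),(348,275),(386,275)],(367,311))]:
    Q=np.array([P(*p,.02) for p in pins]);c=Q.mean(0);T=P(*t,.008)
    d=(Q[:4].mean(0)-Q[4:].mean(0));e=sum(Q[[0,2,4,6]]-Q[[1,3,5,7]])
    print(n,c.round(1),"tongue",T.round(1),"yaws",np.degrees(np.arctan2(d[1],d[0])).round(1),np.degrees(np.arctan2(-e[0],e[1])).round(1),np.degrees(np.arctan2(*(c-T)[::-1])).round(1));print(Q.round(1).tolist())
m1=pickle.load(open("w1.pkl","rb"));k=.64
for z in(0,.1,.2,.3):print("fence",z,ww(m1,125*k,310*k,z).round(0))
E
```

```text
X [ 451.5 -167.2] [ 453.8 -170.9] 66.4 -13.1
O [ 444.1 -427.1] [ 445.8 -425.8] 69.0 -18.6
Onest [ 633.4 -176.1] tongue [ 560.7 -170.4] yaws -3.4 -3.1 -4.5
[[683.1, -167.5], [682.0, -190.3], [668.0, -151.4], [664.8, -205.1], [602.4, -146.9], [599.5, -201.4], [584.4, -161.1], [583.2, -185.4]]
Xnest [ 633.4 -284.3] tongue [ 561.  -284.9] yaws 1.1 0.2 0.5
[[682.6, -271.6], [682.4, -295.0], [666.0, -256.5], [666.4, -310.8], [600.5, -257.4], [601.0, -312.3], [584.3, -273.2], [584.2, -297.2]]
fence 0 [339. -99.   0.]
fence 0.1 [ 366. -167.  100.]
fence 0.2 [ 392. -236.  200.]
fence 0.3 [ 419. -304.  300.]
```

Emit:
{"name": "step_arm", "arguments": {"commands": [[[1,-6.5,-16,-30,0,0,-2.4],[1,-6.5,-16,-30,0,0,-2.4],[1,-6.5,-16,-30,0,0,-2.4],[1,-6.5,-16,-30,0,0,-2.4],[1,-6.5,-16,-30,0,0,-2.4],[1,-6.5,-16,-30,0,0,-2.4],[1,-6.5,-16,-30,0,0,-2.4],[1,-6.5,-16,-30,0,0,-2.4]]]}}

```text
t: 2.12
eef_pos: [0.444, -0.429, 0.0964]
eef_rot: [180.0, 0.0, -19.4]
contact_force: [0.7, -1.0, 0.4]
width: 0.0916
finger_force: 0.0
```

Run:
```python
from h import *
import pickle
im,m=save("scene","pics/s2.png")
cv2.imwrite("pics/s2b.png",cv2.resize(cv2.imread("pics/s2.png")[70:270,60:327],(800,600),interpolation=cv2.INTER_CUBIC))
s=monitor.read_state();print(s["t"],s["eef_pos"],s["eef_rot"])
```

```text
2.1667 [ 0.44048438 -0.42935098  0.08985295] [-179.81741172    0.49487683  -19.67073951]
```

View pics/s2b.png

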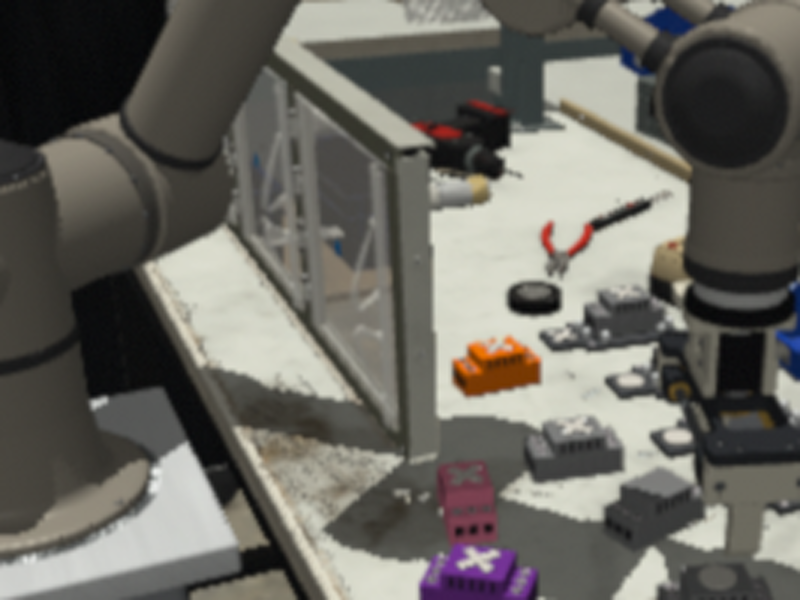

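Emit:
{"name": "step_arm", "arguments": {"commands": [[[1,0,0,0,0,0,0],[1,0,0,0,0,0,0],[1,0,0,0,0,0,0]]]}}

```text
t: 2.42
eef_pos: [0.4463, -0.4275, 0.1]
eef_rot: [179.9, -0.1, -19.2]
contact_force: [0.6, -0.0, -0.3]
width: 0.0919
finger_force: 0.0
```

Run:
```python
from h import *
import pickle
s=monitor.read_state();print(s["t"],s["eef_pos"],s["eef_rot"])
m=pickle.load(open("ms.pkl","rb"))["scene"]
k=200/600
f=lambda x,y:(60+x*k,70+y*k)
b=[w(m,*f(*p),0)*1000 for p in[(408,460),(438,452)]];print(b)
T=np.array(m["camera_from_world"])
for z in(.2,.25,.3,.35):print(z,w(m,*f(432,152),z)*1000)
```

```text
2.4167 [ 0.44625592 -0.42748823  0.09996578] [ 1.79919978e+02 -1.36294452e-01 -1.91500861e+01]
[array([323.4739271 , -90.08346911,   0.        ]), array([353.71103972, -87.72527047,   0.        ])]
0.2 [459.72082389 187.8306504  200.        ]
0.25 [401.12038835  29.40103518 250.        ]
0.3 [ 342.51995281 -129.02858005  300.        ]
0.35 [ 283.91951728 -287.45819528  350.        ]
```

The picture shows the fence end at x 0.32–0.35, y > -0.09, about 0.29 m high, with its bottom at (408–438,455). It is clear of both picks. Descending on the disc housing.

Emit:
{"name": "step_arm", "arguments": {"commands": [[[1,0,1.5,-20,0,0,0],[1,0,0,-25,0,0,0],[1,0,0,-20,0,0,0],[1,0,0,-12,0,0,0],[1,0,0,-7,0,0,0],[1,0,0,-2,0,0,0],[1,0,0,0,0,0,0],[1,0,0,0,0,0,0]]], "grip_force": 20}}

```text
t: 3.08
eef_pos: [0.4464, -0.4258, 0.0137]
eef_rot: [179.9, -0.1, -19.1]
contact_force: [-0.2, 0.0, 0.2]
width: 0.0918
finger_force: 0.0
```

Emit:
{"name": "step_arm", "arguments": {"commands": [[[0.6,0,0,0,0,0,0],[0.5,0,0,0,0,0,0],[0.3,0,0,0,0,0,0],[0.3,0,0,0,0,0,0],[0.3,0,0,0,0,0,0],[0.3,0,0,0,0,0,0]]]}}

```text
t: 3.58
eef_pos: [0.4457, -0.4252, 0.0124]
eef_rot: [180.0, -0.0, -19.2]
contact_force: [0.9, -0.4, -0.5]
width: 0.0561
finger_force: 0.0
```

Emit:
{"name": "step_arm", "arguments": {"commands": [[[0.2,0,0,0,0,0,0],[0.2,0,0,0,0,0,0],[0.2,0,0,0,0,0,0],[0.2,0,0,0,0,0,0],[0.2,0,0,0,0,0,0]]]}}

```text
t: 4.0
eef_pos: [0.4457, -0.4252, 0.0123]
eef_rot: [180.0, -0.0, -19.2]
contact_force: [0.1, -0.0, -1.1]
width: 0.04
finger_force: 20.0
```

Emit:
{"name": "step_arm", "arguments": {"commands": [[[0.2,0,0,10,0,0,0],[0.2,0,0,20,0,0,0],[0.2,0,0,30,0,0,0],[0.2,0,0,30,0,0,0],[0.2,0,0,10,0,0,0],[0.2,0,0,0,0,0,0]]]}}

```text
t: 4.5
eef_pos: [0.4469, -0.4265, 0.1158]
eef_rot: [179.8, -0.3, -19.2]
contact_force: [0.8, -0.1, -1.9]
width: 0.0399
finger_force: 20.0
```

Emit:
{"name": "step_arm", "arguments": {"commands": [[[0.2,8,11,0,0,0,1],[0.2,20,27,0,0,0,2],[0.2,22,30,0,0,0,2.5],[0.2,22,30,0,0,0,2.5],[0.2,22,30,0,0,0,2.5],[0.2,22,30,0,0,0,2.5],[0.2,22,30,0,0,0,2],[0.2,22,30,0,0,0,1]]]}}

```text
t: 5.17
eef_pos: [0.6054, -0.2039, 0.1095]
eef_rot: [-179.9, 0.3, -3.0]
contact_force: [0.2, -0.1, -1.8]
width: 0.0401
finger_force: 20.0
```

Emit:
{"name": "step_arm", "arguments": {"commands": [[[0.2,18,22,0,0,0,0],[0.2,9,11,0,0,0,0],[0.2,0,0,0,0,0,0],[0.2,0,0,0,0,0,0],[0.2,0,0,0,0,0,0]]]}}

```text
t: 5.58
eef_pos: [0.6315, -0.1746, 0.111]
eef_rot: [-180.0, 0.2, -3.2]
contact_force: [0.3, -0.3, -1.6]
width: 0.0397
finger_force: 20.0
```

Run:
```python
from h import *
import pickle
s=monitor.read_state();print(s["t"],s["eef_pos"],s["eef_rot"],s["width"])
im,m=save("wrist","pics/w3.png");pickle.dump(m,open("w3.pkl","wb"))
cv2.imwrite("pics/w3b.png",cv2.resize(cv2.imread("pics/w3.png")[100:268,144:368],(800,600),interpolation=cv2.INTER_CUBIC))
```

```text
5.5833 [ 0.63150237 -0.17460344  0.11097019] [-1.79986622e+02  1.52226825e-01 -3.17756983e+00] 0.03972936060246869
```

View pics/w3b.png

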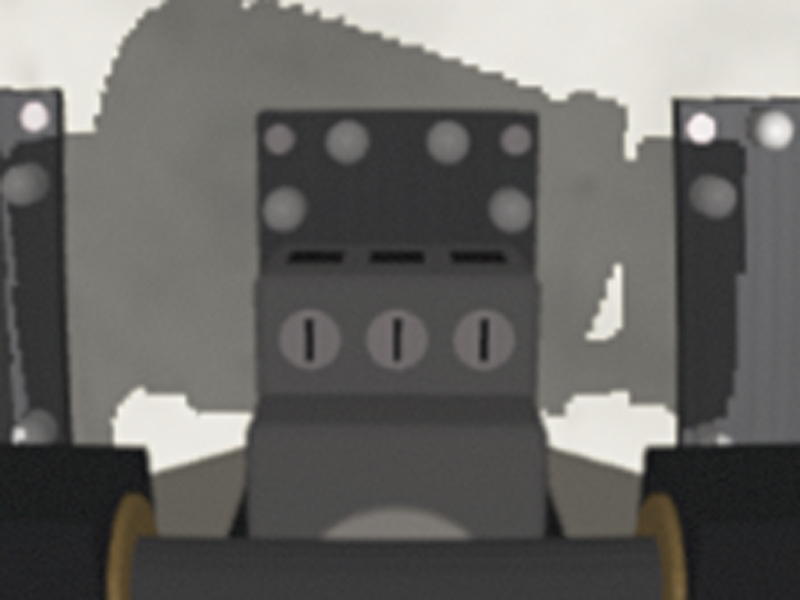

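The disc nest's pins show at (348,142), (448,142), (285,209), (510,208). The held housing's end top edge is at y≈275, x 258–540. Now the offset.

Run:
```python
from h import *
import pickle
m=pickle.load(open("w3.pkl","rb"));k=800/224
P=lambda x,y,z:ww(m,144+(x+.5)/k-.5,100+(y+.5)/k-.5,z)[:2]
th=np.radians(-3.2);X=np.array([np.cos(th),np.sin(th)]);Y=np.array([-X[1],X[0]])
for n,x,y,z in[("eL",348,142,.02),("eR",448,142,.02),("sL",285,209,.02),("sR",510,208,.02),("topedge",398,274,.1267),("eL",258,274,.1267),("eR",540,274,.1267),("terminals",397,338,.1267),("botedge",398,246,.0987)]:
    p=P(x,y,z);print(n,p.round(1),"along",(p@X).round(1),"lat",(p@Y).round(1))
for n,c in("nest",(633.4,-176.1)),("tool",(631.5,-174.6)):c=np.array(c);print(n,c@X,c@Y)
```

```text
eL [ 684.7 -166.4] along 692.9 lat -127.9
eR [ 683.4 -189.6] along 693.0 lat -151.2
sL [ 669.9 -150.6] along 677.2 lat -112.9
sR [ 667.2 -203.5] along 677.5 lat -166.0
topedge [ 673.  -177.2] along 681.9 lat -139.3
eL [ 674.1 -158.1] along 681.9 lat -120.2
eR [ 672.  -196.5] along 681.9 lat -158.7
terminals [ 664.1 -176.5] along 672.9 lat -139.2
botedge [ 672.3 -177.2] along 681.1 lat -139.4
nest 642.2425470621629 -140.4680773097769
tool 640.2617773527274 -139.07647702299096
```

Emit:
{"name": "step_arm", "arguments": {"commands": [[[0.2,4,-0.2,-15,0,0,0],[0.2,0,0,-25,0,0,0],[0.2,0,0,-15,0,0,0],[0.2,0,0,-8,0,0,0],[0.2,0,0,-4,0,0,0],[0.2,0,0,0,0,0,0],[0.2,0,0,0,0,0,0]]]}}

```text
t: 6.22
eef_pos: [0.637, -0.1749, 0.0458]
eef_rot: [180.0, -0.1, -3.2]
contact_force: [-1.2, 0.9, -1.1]
width: 0.0401
finger_force: 20.0
```

Emit:
{"name": "step_arm", "arguments": {"commands": [[[0.2,0,0,-5,0,0,0],[0.2,0,0,-3,0,0,0],[0.2,0,0,0,0,0,0],[0.2,0,0,0,0,0,0]]]}}

```text
t: 6.55
eef_pos: [0.6366, -0.1743, 0.0374]
eef_rot: [180.0, 0.0, -3.2]
contact_force: [0.2, 0.2, -2.0]
width: 0.0399
finger_force: 20.0
```

Run:
```python
from h import *
import pickle
s=monitor.read_state();print(s["t"],s["eef_pos"],s["eef_rot"],s["contact_force"])
im,m=save("wrist","pics/w4.png");pickle.dump(m,open("w4.pkl","wb"))
cv2.imwrite("pics/w4b.png",cv2.resize(cv2.imread("pics/w4.png")[100:268,144:368],(800,600),interpolation=cv2.INTER_CUBIC))
```

```text
6.55 [ 0.63664805 -0.17426462  0.03736028] [ 1.79993451e+02  1.89415195e-03 -3.15323908e+00] [ 0.18424947  0.1754482  -2.01297001]
```

View pics/w4b.png

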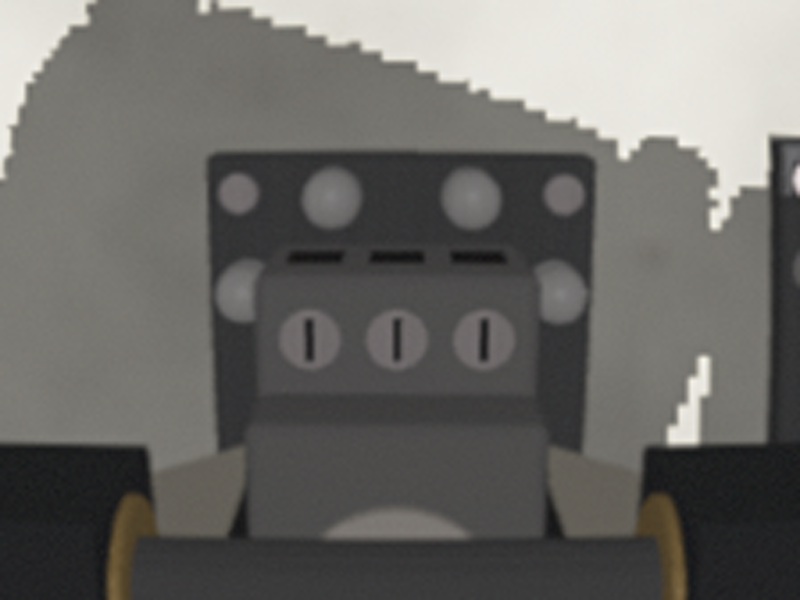

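The pins now read (332,198), (471,198) and the housing end is centred at 398.

Run:
```python
from h import *
import pickle
m=pickle.load(open("w4.pkl","rb"));k=800/224
P=lambda x,y,z:ww(m,144+(x+.5)/k-.5,100+(y+.5)/k-.5,z)[:2]
th=np.radians(-3.2);X=np.array([np.cos(th),np.sin(th)]);Y=np.array([-X[1],X[0]])
u=.0374-.0123
for n,x,y,z in[("eL",332,198,.02),("eR",471,198,.02),("sR",557,291,.02),("screwL",239,193,.008),("screwR",564,194,.008),("topedge",398,274,u+.028),("botedge",398,246,u),("term",397,338,u+.028)]:
    p=P(x,y,z);print(n,p.round(1),"along",(p@X).round(1),"lat",(p@Y).round(1))
```

```text
eL [ 685.3 -166.4] along 693.5 lat -127.9
eR [ 684.  -189.3] along 693.6 lat -150.8
sR [ 667.6 -203.3] along 677.9 lat -165.7
screwL [ 686.  -149.1] along 693.2 lat -110.6
screwR [ 682.6 -206.7] along 693.1 lat -168.3
topedge [ 678.1 -176.8] along 686.9 lat -138.7
botedge [ 677.5 -176.9] along 686.3 lat -138.8
term [ 669.2 -176.2] along 678.0 lat -138.6
```

Emit:
{"name": "step_arm", "arguments": {"commands": [[[0.2,-0.5,-0.6,0,0,0,0],[0.2,0,0,-4,0,0,0],[0.2,0,0,-4,0,0,0],[0.2,0,0,-3,0,0,0],[0.2,0,0,-2,0,0,0],[0.2,0,0,-1.5,0,0,0],[0.2,0,0,-0.5,0,0,0],[0.2,0,0,0,0,0,0]]]}}

```text
t: 7.27
eef_pos: [0.6361, -0.1749, 0.0221]
eef_rot: [180.0, 0.0, -3.2]
contact_force: [-0.1, -0.3, -2.0]
width: 0.0399
finger_force: 20.0
```

Emit:
{"name": "step_arm", "arguments": {"commands": [[[0.2,0,0,-1,0,0,0],[0.2,0,0,-0.5,0,0,0],[0.2,0,0,-0.5,0,0,0],[0.2,0,0,0,0,0,0],[0.2,0,0,0,0,0,0]]]}}

```text
t: 7.68
eef_pos: [0.6362, -0.175, 0.0204]
eef_rot: [180.0, -0.0, -3.2]
contact_force: [0.2, -0.3, -2.2]
width: 0.0396
finger_force: 20.0
```

Emit:
{"name": "step_arm", "arguments": {"commands": [[[0.2,0,0,-0.4,0,0,0],[0.2,0,0,-0.4,0,0,0],[0.2,0,0,0,0,0,0],[0.2,0,0,0,0,0,0]]]}}

```text
t: 8.02
eef_pos: [0.6363, -0.175, 0.0203]
eef_rot: [180.0, -0.0, -3.2]
contact_force: [-3.7, 1.1, 6.2]
width: 0.04
finger_force: 20.0
```

Contact at the expected seated height (0.0203 m). Releasing gently and rising.

Emit:
{"name": "step_arm", "arguments": {"commands": [[[0.44,0,0,0,0,0,0],[0.5,0,0,0,0,0,0],[0.65,0,0,0,0,0,0],[0.65,0,0,0,0,0,0],[0.65,0,0,0,0,0,0],[0.65,0,0,0,0,0,0]]]}}

```text
t: 8.52
eef_pos: [0.6362, -0.1749, 0.0194]
eef_rot: [180.0, 0.0, -3.2]
contact_force: [-0.2, -0.4, -0.7]
width: 0.0592
finger_force: 0.0
```

Emit:
{"name": "step_arm", "arguments": {"commands": [[[0.65,0,0,6,0,0,0],[0.65,0,0,20,0,0,0],[0.65,0,0,30,0,0,0],[0.65,0,0,30,0,0,0],[0.65,0,0,20,0,0,0],[0.65,0,0,0,0,0,0]]]}}

```text
t: 9.02
eef_pos: [0.6388, -0.1759, 0.1317]
eef_rot: [179.8, -0.5, -3.2]
contact_force: [1.7, -0.5, -0.1]
width: 0.0598
finger_force: 0.0
```

Emit:
{"name": "step_arm", "arguments": {"commands": [[[0.85,-10,0,0,0,0,-1],[0.85,-25,1,0,0,0,-1.5],[0.85,-30,1,0,0,0,-1.5],[0.85,-30,1,0,0,0,-1.5],[0.85,-30,1,0,0,0,-1.5],[0.85,-30,1,0,0,0,-1.5],[0.85,-20,1,0,0,0,-0.5],[0.85,-7,1,0,0,0,0]]]}}

```text
t: 9.68
eef_pos: [0.4512, -0.1673, 0.1253]
eef_rot: [-180.0, 0.1, -12.2]
contact_force: [1.0, 0.6, 0.1]
width: 0.0783
finger_force: 0.0
```

Emit:
{"name": "step_arm", "arguments": {"commands": [[[0.85,0,0,-5,0,0,0],[0.85,0,0,-15,0,0,0],[0.85,0,0,-10,0,0,0],[0.85,0,0,0,0,0,0],[0.85,0,0,0,0,0,0],[0.85,0,0,0,0,0,0]]]}}

```text
t: 10.18
eef_pos: [0.4551, -0.1682, 0.0956]
eef_rot: [180.0, -0.0, -12.1]
contact_force: [0.3, 0.2, 0.4]
width: 0.0778
finger_force: 0.0
```

Run:
```python
from h import *
import pickle
s=monitor.read_state();print(s["t"],s["eef_pos"],s["eef_rot"],s["contact_force"])
im,m=save("wrist","pics/w5.png");pickle.dump(m,open("w5.pkl","wb"))
cv2.imwrite("pics/w5b.png",cv2.resize(cv2.imread("pics/w5.png")[80:272,128:384],(800,600),interpolation=cv2.INTER_CUBIC))
```

```text
10.1833 [ 0.45514388 -0.16815403  0.09562567] [ 1.79986148e+02 -3.85729622e-02 -1.21352325e+01] [0.29317027 0.1611901  0.41223237]
```

View pics/w5b.png

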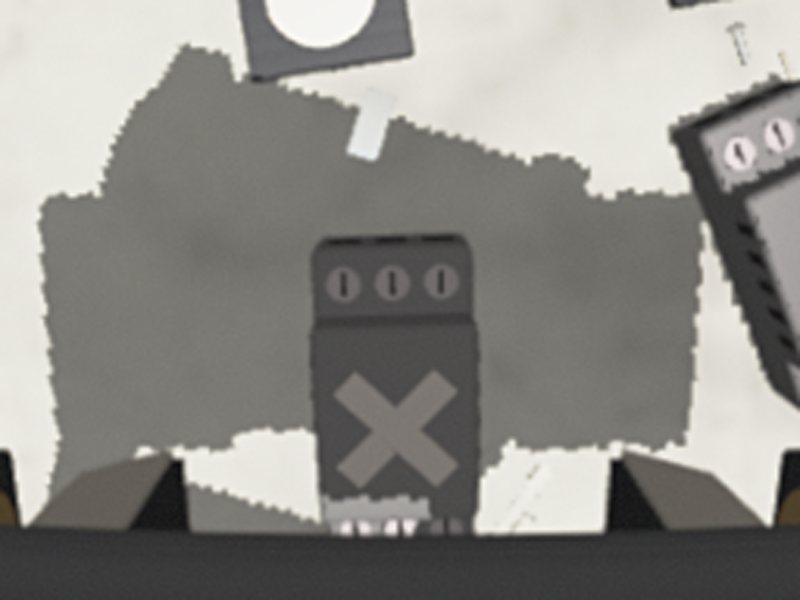

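Grey housing with the cross tag at (396,430) between the fingers, aligned with the tool; the plain housing at (750,200) is clear of the fingers.

Run:
```python
from h import *
import pickle
m=pickle.load(open("w5.pkl","rb"));k=800/256
P=lambda x,y,z:ww(m,128+(x+.5)/k-.5,80+(y+.5)/k-.5,z)[:2]
a=P(396,430,.042);b=P(392,283,.028);d=b-a
print(a,b,np.degrees(np.arctan2(d[1],d[0])),np.hypot(*d))
```

```text
[ 452.74152776 -167.54223934] [ 485.40716615 -173.58005161] -10.472176986256372 33.2189570608846
```

Emit:
{"name": "step_arm", "arguments": {"commands": [[[0.85,-2,0.5,-15,0,0,1],[0.85,0,0,-22,0,0,0],[0.85,0,0,-20,0,0,0],[0.85,0,0,-14,0,0,0],[0.85,0,0,-8,0,0,0],[0.85,0,0,-3,0,0,0],[0.6,0,0,0,0,0,0],[0.4,0,0,0,0,0,0]]]}}

```text
t: 10.9
eef_pos: [0.4528, -0.1677, 0.0142]
eef_rot: [180.0, -0.1, -11.2]
contact_force: [-0.3, -0.6, 0.5]
width: 0.0692
finger_force: 0.0
```

Emit:
{"name": "step_arm", "arguments": {"commands": [[[0.2,0,0,0,0,0,0],[0.2,0,0,0,0,0,0],[0.2,0,0,0,0,0,0],[0.2,0,0,0,0,0,0],[0.2,0,0,0,0,0,0],[0.2,0,0,0,0,0,0],[0.2,0,0,0,0,0,0]]], "grip_force": 20}}

```text
t: 11.48
eef_pos: [0.4524, -0.1675, 0.0139]
eef_rot: [180.0, -0.0, -11.2]
contact_force: [-0.7, 0.8, 5.0]
width: 0.0398
finger_force: 19.9
```

Emit:
{"name": "step_arm", "arguments": {"commands": [[[0.2,0,0,10,0,0,0],[0.2,0,0,20,0,0,0],[0.2,0,0,30,0,0,0],[0.2,0,0,30,0,0,0],[0.2,0,0,10,0,0,0],[0.2,0,0,0,0,0,0]]]}}

```text
t: 11.98
eef_pos: [0.4536, -0.1682, 0.1166]
eef_rot: [179.9, -0.3, -11.2]
contact_force: [0.6, -0.0, -2.2]
width: 0.04
finger_force: 19.9
```

Emit:
{"name": "step_arm", "arguments": {"commands": [[[0.2,10,-6,0,0,0,1],[0.2,22,-14,0,0,0,1.8],[0.2,25,-16,0,0,0,1.8],[0.2,25,-16,0,0,0,1.8],[0.2,25,-16,0,0,0,1.8],[0.2,25,-16,0,0,0,1.8],[0.2,25,-16,0,0,0,1.8],[0.2,16,-10,0,0,0,0]]]}}

```text
t: 12.65
eef_pos: [0.6262, -0.2785, 0.1114]
eef_rot: [-180.0, 0.1, 0.7]
contact_force: [-0.4, 0.6, -1.8]
width: 0.0399
finger_force: 19.9
```

Emit:
{"name": "step_arm", "arguments": {"commands": [[[0.2,8.5,-5.5,-15,0,0,0],[0.2,0,0,-25,0,0,0],[0.2,0,0,-20,0,0,0],[0.2,0,0,-10,0,0,0],[0.2,0,0,-5,0,0,0],[0.2,0,0,0,0,0,0],[0.2,0,0,0,0,0,0],[0.2,0,0,0,0,0,0]]]}}

```text
t: 13.32
eef_pos: [0.6344, -0.2833, 0.0401]
eef_rot: [179.9, -0.1, 0.6]
contact_force: [1.0, 0.2, -1.5]
width: 0.04
finger_force: 19.9
```

Run:
```python
from h import *
import pickle
s=monitor.read_state();print(s["t"],s["eef_pos"],s["eef_rot"],s["contact_force"])
im,m=save("wrist","pics/w6.png");pickle.dump(m,open("w6.pkl","wb"))
cv2.imwrite("pics/w6b.png",cv2.resize(cv2.imread("pics/w6.png")[100:268,144:368],(800,600),interpolation=cv2.INTER_CUBIC))
```

```text
13.3167 [ 0.6344392  -0.28333959  0.04005923] [ 1.79918806e+02 -1.25554423e-01  6.42833799e-01] [ 0.96591419  0.18493771 -1.54732407]
```

View pics/w6b.png

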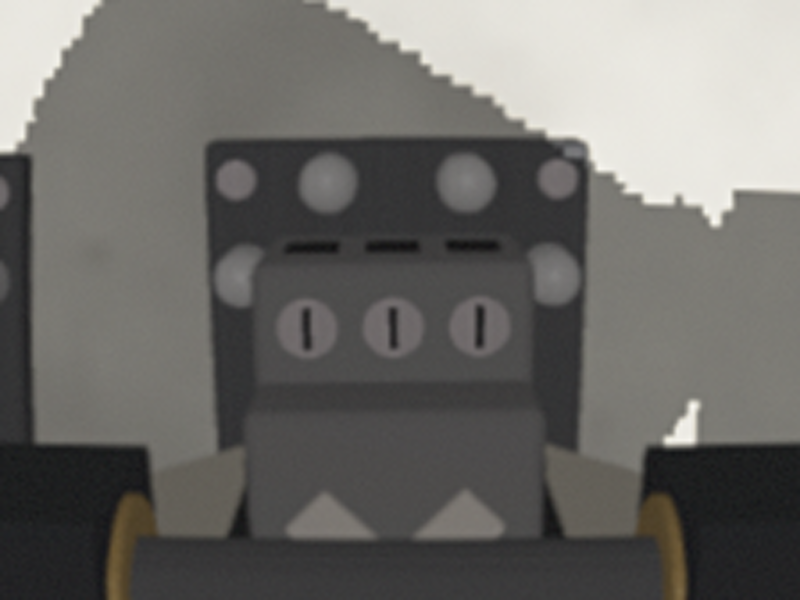

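Pins at (328,183) and (467,183); housing end centred at 393 with its top edge at y≈264.

Run:
```python
from h import *
import pickle
m=pickle.load(open("w6.pkl","rb"));k=800/224
P=lambda x,y,z:ww(m,144+(x+.5)/k-.5,100+(y+.5)/k-.5,z)[:2].round(1)
u=.0401-.0136
for n,x,y,z in[("eL",328,183,.02),("eR",467,183,.02),("sL",240,276,.02),("sR",553,276,.02),("screwL",236,180,.008),("screwR",557,180,.008),("topedge",392.5,262,u+.028),("botedge",393,234,u),("term",393,327,u+.028),("termL",306,328,u+.028),("termR",480,326,u+.028)]: print(n,P(x,y,z))
```

```text
eL [ 684.7 -271.4]
eR [ 685.  -294.7]
sL [ 668.7 -256.3]
sR [ 669.3 -309.9]
screwL [ 684.1 -254.1]
screwR [ 684.7 -311.8]
topedge [ 677.3 -282.4]
botedge [ 677.1 -282.4]
term [ 668.2 -282.5]
termL [ 667.9 -270.5]
termR [ 668.5 -294.6]
```

Emit:
{"name": "step_arm", "arguments": {"commands": [[[0.2,0.3,-0.4,0,0,0,-0.5],[0.2,0,0,-4,0,0,0],[0.2,0,0,-5,0,0,0],[0.2,0,0,-4,0,0,0],[0.2,0,0,-2.5,0,0,0],[0.2,0,0,-1,0,0,0],[0.2,0,0,-0.5,0,0,0],[0.2,0,0,0,0,0,0]]]}}

```text
t: 14.03
eef_pos: [0.6337, -0.2832, 0.0219]
eef_rot: [-180.0, 0.0, 0.1]
contact_force: [-3.9, 0.3, 4.7]
width: 0.0401
finger_force: 19.9
```

Emit:
{"name": "step_arm", "arguments": {"commands": [[[0.2,0,0,-0.4,0,0,0],[0.2,0,0,-0.4,0,0,0],[0.2,0,0,0,0,0,0],[0.2,0,0,0,0,0,0]]]}}

```text
t: 14.37
eef_pos: [0.6338, -0.2832, 0.0219]
eef_rot: [-180.0, 0.0, 0.1]
contact_force: [-4.6, 3.3, 7.5]
width: 0.0398
finger_force: 19.9
```

Emit:
{"name": "step_arm", "arguments": {"commands": [[[0.44,0,0,0,0,0,0],[0.5,0,0,0,0,0,0],[0.65,0,0,0,0,0,0],[0.65,0,0,0,0,0,0],[0.65,0,0,0,0,0,0],[0.65,0,0,0,0,0,0]]]}}

```text
t: 14.87
eef_pos: [0.634, -0.2834, 0.0204]
eef_rot: [180.0, 0.0, 0.1]
contact_force: [0.6, 0.4, -0.8]
width: 0.0594
finger_force: 0.0
```

Emit:
{"name": "step_arm", "arguments": {"commands": [[[0.65,0,0,6,0,0,0],[0.65,0,0,20,0,0,0],[0.65,0,0,30,0,0,0],[0.65,0,0,40,0,0,0],[0.65,-20,0,40,0,0,0],[0.65,-40,0,40,0,0,0],[0.65,-40,0,30,0,0,0],[0.65,-20,0,0,0,0,0]]]}}

```text
t: 15.53
eef_pos: [0.5324, -0.2846, 0.2151]
eef_rot: [179.6, -0.4, 0.1]
contact_force: [1.3, -0.4, 1.2]
width: 0.0596
finger_force: 0.0
```

Emit:
{"name": "step_arm", "arguments": {"commands": [[[0.65,0,0,0,0,0,0],[0.65,0,0,0,0,0,0],[0.65,0,0,0,0,0,0]]]}}

```text
t: 15.78
eef_pos: [0.533, -0.2833, 0.2083]
eef_rot: [-180.0, -0.0, 0.1]
contact_force: [0.1, 0.3, 0.6]
width: 0.0594
finger_force: 0.0
```

Run:
```python
from h import *
save("wrist","pics/w7.png")
a=cv2.imread("pics/w7.png")[0:240,70:390];cv2.imwrite("pics/w7b.png",cv2.resize(a,(800,600),interpolation=cv2.INTER_CUBIC))
```

```text
(no output)
```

View pics/w7b.png

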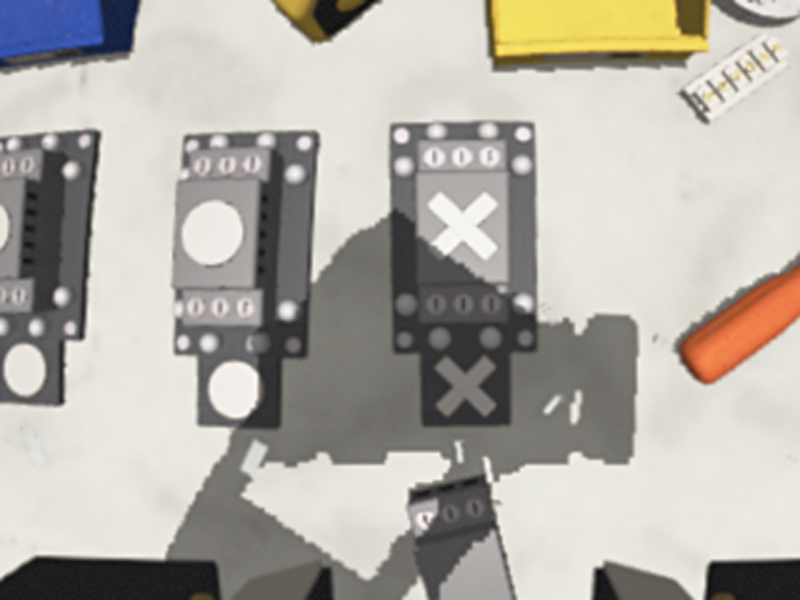

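The disc housing (212,232) and the cross housing (463,226) both sit squarely between the pins of their matching nests. Both are tag up, and the plain housing is untouched. Handing in.

```bash
python3 -c "
from cell import order
print(order.hand_in())"
```

```text
the job is handed in; nothing more can be done
None
```

I placed the passed and rejected housings in their matching empty nests, tag up and flat between the pins, left everything else where it was, and handed the job in at about 16 s of the 46 s allowed; the hand-in returned no verdict.

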